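Rack the embroidery hoops by size

ROBOT

A 7-joint arm with a two-finger parallel gripper is mounted at the origin on a cart in front of the work surface, level with it; the furniture and walls round the work are solid. World frame = base frame: x ahead of the robot, y to its left, z up, the work surface at z = 0. Lengths are in m, angles in rad, forces in N, time in s.
With the tool pointing down it reaches from about 0.4 to 0.85 m from the base axis. Payload 10.4 kg.
Tool frame: the origin (TCP) lies at the very end of the fingers, on their centre line; the grasp point (between the pads) lies 19 mm behind it; z points along the fingers, y is the line along which they close (so a half turn about z gives the same grasp; the last joint's range is limited). The gripper opens to 87 mm and grips with 3 to 60 N. Pads are 19 mm wide; open, the fingers measure 117 mm over their backs; the gripper's body (75 mm by 190 mm) begins 51 mm behind the grasp point.
Start: joints at [1.094, 0.332, -0.065, 1.46, 0.022, 1.35, -0.088], TCP at [0.274, -0.562, 0.223] pointing down, gripper open.
Joint ranges: [-2.6, 2.6], [-0.5, 2.12], [-1.47, 1.34], [0.16, 2.42], [-1.27, 4.41], [0.06, 2.06], [-2.6, 2.6]. Speed limits (rad/s): [2.22, 2.22, 2.79, 2.79, 3.14, 3.14, 3.14].

INTERFACE

Orientations are given as a unit quaternion [x, y, z, w].
In Python, from bench import r gives the robot as it stands.
- The arm moves only by the shell command python3 -m jog 'ROWS' [FORCE]. ROWS is a JSON list of rows, 1 to 12 of them, each of 5 numbers: dx, dy, dz in m, then a turn about the tool's z in rad, then the finger opening in m; each row is the pose to reach, as a shift and turn from the pose commanded when the command began, along the tool's axes at that moment; what a row does not reach only later rows make up. A row lasts 1/10 s, in which the tool goes at most 0.05 m and 0.15 rad, less where a joint would pass 70% of its speed; a pose out of reach is approached as far as the arm can. The fingers move at their own pace and stop on an object; FORCE is the grip in N (left out, the last holds). Time passes only in rows, so rows that do not move let the fingers close. It prints the time, the measured TCP pose, the force, the opening and the grip force at its end.
- r.read_state(): the state, without advancing time (a new reading comes with each control period).
- r.camera(name): name is "scene" or "top" or "wrist"; returns a dict with "img" (384x512x3 uint8, red, green, blue), "fx", "fy", "cx", "cy" (pixels), "pose" (4x4, takes a point from camera to world coordinates). Camera axes: x right, y down, z forward; pixel columns grow to the right and rows downward; lengths in m; the calibration is good to about 2 mm. A picture is of the moment at which its call begins. There is no depth.
- r.close_job(): hands the job in; it is judged then, once.
Trained networks look in the newest picture that a camera, given by its name, has taken for a name from the list of things; names that differ only in an ending like _2 or _b are one class to them, and where a whole thing is asked for, a point or a joint stands for the part that bears it (a point fixed in the world has none). Each returns a list of dicts, best first, with "p" (0 to 1); they miss things now and then, are a little off and sometimes report something else, mostly with a low value. They report only what shows in the picture. A call takes as long as a camera call.
- r.recognise(camera, label): "position" ([column, row] as shares, 0 to 1, of the picture: columns of its width, rows of its height, amid what is visible of it).
- r.regions_of(camera, label): "pixels" (384x512 bool, what is visible of it) and "position" ([column, row] as shares, 0 to 1, of the picture: columns of its width, rows of its height, amid what is visible of it).
The state is a dict: "time": time; "joint_positions": joint angles; "joint_vel": joint speeds; "joint_torque": joint torques, N m; "ee_pos": TCP position; "eef_rot": TCP orientation; "ft_force": force on the tool from outside, world axes, zero at the start; "torque": the same for the moment, N m; "width": finger opening in m; "grip_force": force on a finger pad.
Only numpy, scipy, OpenCV 4.12 (cv2) and the standard library are available. Lean on these libraries where they do the work, as an engineer would, in place of code of your own. Each camera call takes 0.05 s, during which the arm holds its last target. There are 200 camera calls.

TASK

The embroidery hoops have come back from class in the carry tote in no order. Stand them in the brown storage rack in order of size, the largest next to the rack's backboard and each smaller one in the next notch, so that the smallest is at the open end, each seated fully down in its own notch. Do not drop a hoop on the table, and leave the glue stick and the two thread spools where they stand.

Things in the scene. Friction and masses are not known exactly. Their poses are not given: they have to be found in the camera images.
- hoop_92: Smallest embroidery hoop, standing on edge: bare wood ring, 92 mm outside, 12 mm thick along its axle (grip that from above, at the top), band 11 mm deep; a brass screw stands 9 mm above its top edge, between the fingers. Origin: ring centre; seated in rack or tote it is 58 mm above the table. x: the axle, along the tote's row at the start; z: to the screw, up. 41 g.
- hoop_108: Second smallest embroidery hoop, standing on edge: bare wood ring, 108 mm outside, 12 mm thick along its axle (grip that from above, at the top), band 11 mm deep; a brass screw stands 9 mm above its top edge, between the fingers. Origin: ring centre; seated in rack or tote it is 67 mm above the table. x: the axle, along the tote's row at the start; z: to the screw, up. 49 g.
- hoop_124: Second largest embroidery hoop, standing on edge: bare wood ring, 124 mm outside, 12 mm thick along its axle (grip that from above, at the top), band 11 mm deep; a brass screw stands 9 mm above its top edge, between the fingers. Origin: ring centre; seated in rack or tote it is 76 mm above the table. x: the axle, along the tote's row at the start; z: to the screw, up. 56 g.
- hoop_140: Largest embroidery hoop, standing on edge: bare wood ring, 140 mm outside, 12 mm thick along its axle (grip that from above, at the top), band 11 mm deep; a brass screw stands 9 mm above its top edge, between the fingers. Origin: ring centre; seated in rack or tote it is 85 mm above the table. x: the axle, along the tote's row at the start; z: to the screw, up. 63 g.
- rack: Brown wooden rack 235x100 mm, fixed. Origin: middle of its underside; x along the row, towards its one rounded backboard (112 mm high). Two rails 46 mm high, inner faces y = +-26 mm; 4 notches at x = +69 (by the backboard), +23, -23, -69 mm, 15 mm wide, 29 at the mouth, floor 20 mm high. A hoop sits at y = 0 in the same notch of both rails, its axle along x, and centres itself.
- tote: Plywood carry tote 232x120 mm, fixed, end boards 70 mm high, rails 42 mm high. Origin: middle of its underside; x along the row. Holds the 4 hoops upright at y = 0 in slots 17 mm wide at x = -69, -23, +23, +69 mm, in any order, 34 mm clear between them: beside a much larger hoop a small one leaves no room for a wide hand.
- glue_stick: Glue stick standing upright, green cap, 24 mm across, 86 mm high, beside the fixed grey drawer unit (207 mm high, x 0.55 to 0.73 m, y -0.1 to 0.1 m), which is to be kept clear of. Origin: middle of its underside. Leave it.
- spool_blue: Small standing spool of blue thread between the rack and the tote, 31 mm across, 56 mm high. Origin: middle of its underside. Leave it.
- spool_yellow: Small standing spool of yellow thread beside the blue one, 33 mm across, 60 mm high. Origin: middle of its underside. Leave it.

How it is judged:
At the end, for the whole second after the job is handed in: All four hoops stand at rest and released in the rack's notches, from the backboard to the open end 140, 124, 108, 92 mm: each ring's centre within 9 mm of its notch along the row, 12 mm across it and 5 mm of its seated height, its axle within 0.25 rad of the row's direction (x of hoop_92 in the frame of rack between -0.078 and -0.06 m and y of hoop_92 in the frame of rack between -0.012 and 0.012 m and z of hoop_92 in the frame of rack between 0.053 and 0.063 m and angle between the x axis of each of hoop_92, hoop_108, hoop_124, hoop_140 and the x axis of rack, either way round below 0.25 rad and linear speed of each of hoop_92, hoop_108, hoop_124, hoop_140 below 0.02 m/s and angular speed of each of hoop_92, hoop_108, hoop_124, hoop_140 below 0.3 rad/s and x of hoop_108 in the frame of rack between -0.032 and -0.014 m and y of hoop_108 in the frame of rack between -0.012 and 0.012 m and z of hoop_108 in the frame of rack between 0.0623 and 0.0723 m and x of hoop_124 in the frame of rack between 0.014 and 0.032 m and y of hoop_124 in the frame of rack between -0.012 and 0.012 m and z of hoop_124 in the frame of rack between 0.0713 and 0.0813 m and x of hoop_140 in the frame of rack between 0.06 and 0.078 m and y of hoop_140 in the frame of rack between -0.012 and 0.012 m and z of hoop_140 in the frame of rack between 0.08 and 0.09 m); the robot touches nothing.
It fails at once if a hoop was dropped on the table (height (world z) of any of hoop_92, hoop_108, hoop_124, hoop_140 below 0.035 m).
It fails at once if the glue stick or a thread spool was moved (more than 25 mm) or knocked over (distance of any of glue_stick, spool_blue, spool_yellow from where it was at the start of the episode above 0.025 m or angle between any of glue_stick, spool_blue, spool_yellow's own z axis and vertical above 0.5 rad).
It also fails if it takes over 131 s, if anything falls off the work surface, if the arm or the gripper's body presses on something with over 40 N, if the wrist force passes 120 N, or if a joint passes its speed limit or range.

## Working session

There is one attempt and no reset: what is moved stays moved. The work goes in short steps, Python scripts to look and compute and a shell command to move; the robot and the scene stay as the last step left them, time stands still between calls to the robot, and variables do not carry over. Pictures are saved under pics/ and viewed, at most 14 in all, crops included, and the job is handed in when it is done.

```bash
ls; mkdir -p pics; python3 - <<'E'
from bench import r
import cv2,numpy as np
s=r.read_state();print(s['time'],s['ee_pos'],s['eef_rot'],s['width'])
ims=[]
for c in['scene','top']:
    d=r.camera(c);ims.append(d['img']);print(c,d['fx'],d['fy'],d['cx'],d['cy'],np.round(d['pose'],4).tolist())
    for n in['hoop_92','hoop_108','hoop_124','hoop_140','rack','tote','glue_stick','spool_blue','spool_yellow']:
        print(n,[(round(q['p'],2),np.round(np.array(q['position'])*[512,384],1).tolist()) for q in r.recognise(c,n)][:3])
    cv2.imwrite(f'pics/{c}1.png',cv2.resize(d['img'][:,:,::-1],(800,600),interpolation=cv2.INTER_CUBIC))
E
```

```text
pics
0.0 [ 0.27381626 -0.56140462  0.22175338] [ 9.74369378e-01  2.24952908e-01 -1.83644762e-04 -6.86683606e-04] 0.08660928459969959
scene 383.591994308643 383.591994308643 247.99044118377327 187.66704052835235 [[-0.6744, -0.4238, 0.6046, -0.0628], [-0.7383, 0.3752, -0.5605, 0.6761], [0.0107, -0.8243, -0.566, 0.6571], [0.0, 0.0, 0.0, 1.0]]
hoop_92 [(0.93, [154.9, 249.6]), (0.83, [202.1, 221.5]), (0.65, [175.3, 239.1])]
hoop_108 [(0.93, [154.9, 249.6]), (0.83, [202.1, 221.5]), (0.65, [175.3, 239.1])]
hoop_124 [(0.93, [154.9, 249.6]), (0.83, [202.1, 221.5]), (0.65, [175.3, 239.1])]
hoop_140 [(0.93, [154.9, 249.6]), (0.83, [202.1, 221.5]), (0.65, [175.3, 239.1])]
rack [(0.76, [326.5, 190.2]), (0.25, [259.6, 220.8])]
tote [(0.58, [171.3, 263.3])]
glue_stick [(0.68, [213.5, 193.4])]
spool_blue [(0.67, [276.0, 235.0])]
spool_yellow [(0.59, [258.8, 222.1]), (0.31, [172.9, 263.7])]
top 378.61510763090075 378.61510763090075 253.789670271142 194.29248796772254 [[0.011, -0.9876, 0.1566, 0.3658], [-0.9998, -0.0136, -0.0159, 0.1268], [0.0178, -0.1564, -0.9875, 1.029], [0.0, 0.0, 0.0, 1.0]]
hoop_92 [(0.91, [150.2, 192.3]), (0.85, [187.4, 186.0]), (0.82, [164.1, 189.0])]
hoop_108 [(0.91, [150.2, 192.3]), (0.85, [187.4, 186.0]), (0.82, [164.1, 189.0])]
hoop_124 [(0.91, [150.2, 192.3]), (0.85, [187.4, 186.0]), (0.82, [164.1, 189.0])]
hoop_140 [(0.91, [150.2, 192.3]), (0.85, [187.4, 186.0]), (0.82, [164.1, 189.0])]
rack [(0.77, [345.8, 226.5])]
tote [(0.92, [170.1, 197.1])]
glue_stick []
spool_blue [(0.61, [241.6, 240.0])]
spool_yellow [(0.71, [241.9, 214.8]), (0.19, [188.6, 187.0])]
```

View pics/scene1.png

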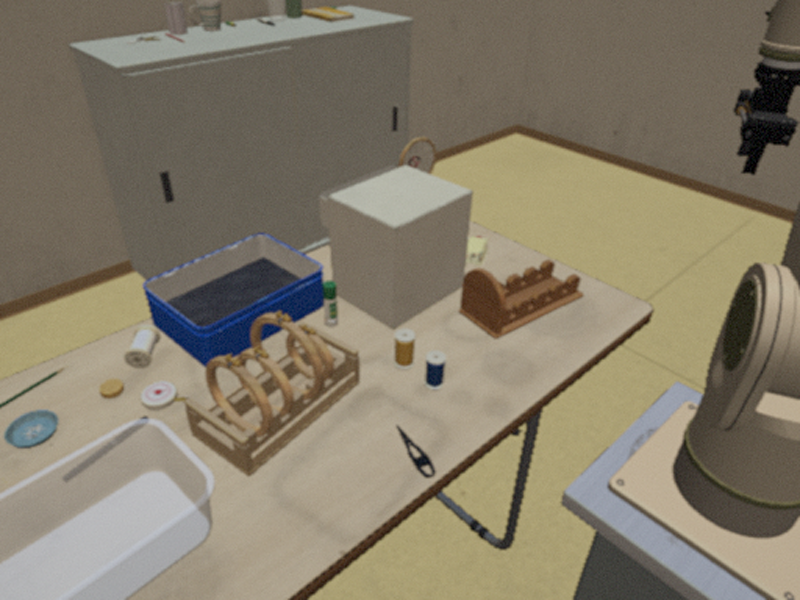

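View pics/top1.png

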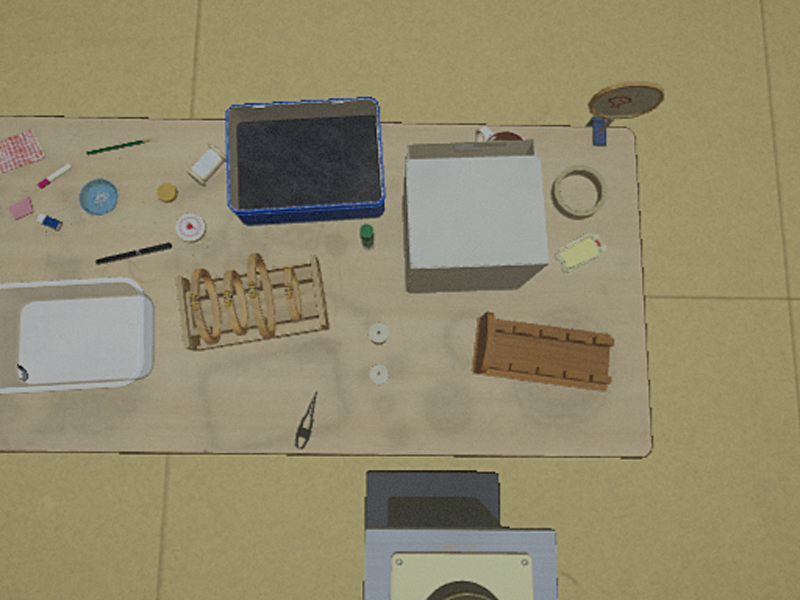

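The scene view shows the tote at left front, hoops A to D from about (235,390) to (320,340), and the third from the front looks largest. The rack is at (520,300) with its backboard towards the tote. The top view (800 px wide) shows the tote at (253,303), the rack at (543,350) with its backboard at its left end (485,343), the spools at (378,333) and (378,374), and the drawer unit at (475,215). Next I'll fit the tote, hoop order and rack poses by silhouette.

```bash
cat > h.py <<'E'
from bench import r
import cv2,numpy as np,itertools
from scipy.optimize import minimize
from scipy.spatial.transform import Rotation as R
def proj(d,P):
    T=np.linalg.inv(d['pose']);p=np.asarray(P)@T[:3,:3].T+T[:3,3]
    return np.c_[d['fx']*p[:,0]/p[:,2]+d['cx'],d['fy']*p[:,1]/p[:,2]+d['cy']]
def toW(q,P):
    c,s=np.cos(q[2]),np.sin(q[2]);P=np.asarray(P)
    return np.c_[q[0]+c*P[:,0]-s*P[:,1],q[1]+s*P[:,0]+c*P[:,1],P[:,2]]
def box(x0,x1,y0,y1,z0,z1): return np.array(list(itertools.product((x0,x1),(y0,y1),(z0,z1))))
def hull(m,p,v=1): cv2.fillConvexPoly(m,np.round(cv2.convexHull(p.astype(np.float32))*16).astype(int),v,shift=4)
def boxes(d,q,B):
    m=np.zeros((384,512),np.uint8)
    for b in B: hull(m,proj(d,toW(q,box(*b))))
    return m
def ring(m,d,q,x,D,zmin=.046,v=1):
    a=np.linspace(0,2*np.pi,61);R1=D/2;R2=R1-.011;zc=R1+.012
    for i in range(60):
        P=[(x+s,rr*np.sin(t),zc+rr*np.cos(t)) for s in(-.006,.006) for rr in(R1,R2) for t in a[i:i+2]]
        if min(p[2] for p in P)>zmin: hull(m,proj(d,toW(q,P)),v)
RACK=[(-.1175,.1175,-.05,.05,0,.012),(-.1175,.1175,.026,.038,0,.046),(-.1175,.1175,-.038,-.026,0,.046),(.1035,.1175,-.05,.05,0,.085),(.1035,.1175,-.03,.03,0,.112)]
def yaw(): # direction of tool y and x in world
    return R.from_quat(r.read_state()['eef_rot']).as_matrix()
def go(x,y,z,row):
    """rows' shift to TCP (x,y,z) with closing line along world angle `row`"""
    s=r.read_state();M=yaw();d=M.T@(np.array([x,y,z])-s['ee_pos'])
    a=np.arctan2(M[1,1],M[0,1]);e=(row-a+np.pi/2)%np.pi-np.pi/2
    print('t',round(s['time'],1),'shift',np.round(d,4),'turn',round(-e,3),'q7',round(s['joint_positions'][6],2),'tilt',np.round(M[2],3))
E
cat > fit.py <<'E'
from h import *
D={c:r.camera(c) for c in('scene','top')}
hm,rm={},{}
for c in D:
    L=[q for q in r.regions_of(c,'hoop_140')];print(c,[(round(q['p'],2),int(q['pixels'].sum())) for q in L])
    hm[c]=np.any([q['pixels'] for q in L if q['p']>.4],0)
    q=r.regions_of(c,'rack')[0];rm[c]=q['pixels'];print('rack',q['p'],rm[c].sum())
def iou(a,b,care=None):
    a=a>0;b=b>0
    if care is not None:a=a&care;b=b&care
    return (a&b).sum()/max(1,(a|b).sum())
def best(f,starts):
    return min((minimize(f,s,method='Nelder-Mead',options=dict(initial_simplex=np.array(s)+np.array([[0,0,0],[.03,0,0],[0,.03,0],[0,0,.15]]),xatol=2e-4,fatol=1e-4,maxiter=150)) for s in starts),key=lambda o:o.fun)
o=best(lambda q:-sum(iou(boxes(D[c],q,RACK),rm[c]) for c in D),[[.45,-.17,np.pi/2-.1],[.42,-.15,np.pi/2+.1]])
rq=o.x;print('rack',rq.round(4),o.fun)
S=[.069,.023,-.023,-.069]
def f(q,perm):
    t=0
    for c in D:
        m=np.zeros((384,512),np.uint8);n=m.copy()
        for x,d in zip(S,perm): ring(m,D[c],q,x,d);ring(n,D[c],q,x,d,zmin=-1)
        care=~((n>0)&(m==0)); t-=iou(m,hm[c],care)
    return t
res=[]
for perm in itertools.permutations([.14,.124,.108,.092]):
    q=best(lambda q:f(q,perm),[[.48,.34,np.pi/2+.1]]);res.append((q.fun,perm,q.x.round(4)))
res.sort(key=lambda t:t[0])
for t in res[:4]:print(t)
tq=res[0][2]
np.savez('fit.npz',rq=rq,tq=tq,perm=res[0][1])
for c in D:
    im=D[c]['img'][:,:,::-1].copy()
    m=np.zeros((384,512),np.uint8)
    for x,d in zip(S,res[0][1]): ring(m,D[c],tq,x,d)
    for M,col in((m,(0,0,255)),(boxes(D[c],rq,RACK),(255,255,0))):
        cv2.drawContours(im,cv2.findContours(M,cv2.RETR_LIST,cv2.CHAIN_APPROX_NONE)[0],-1,col,1)
    y0,y1,x0,x1=(130,310,110,400)if c=='scene' else(120,270,100,420)
    cv2.imwrite(f'pics/{c}_fit.png',cv2.resize(im[y0:y1,x0:x1],None,fx=2.5,fy=2.5))
E
python3 fit.py
```

```text
scene [(0.98, 425), (0.9, 752), (0.69, 388)]
rack 0.62 2313
top [(0.97, 594), (0.89, 480), (0.68, 310), (0.67, 610)]
rack 0.72 3301
rack [ 0.4437 -0.1397  1.4672] -1.8133321571451977
(np.float64(-1.4081842999610006), (0.124, 0.108, 0.14, 0.092), array([0.5231, 0.3527, 1.7584]))
(np.float64(-1.2448402456732668), (0.124, 0.092, 0.14, 0.108), array([0.5229, 0.3527, 1.7657]))
(np.float64(-1.1745913986265233), (0.108, 0.124, 0.14, 0.092), array([0.5232, 0.3531, 1.7442]))
(np.float64(-1.1046534472410818), (0.14, 0.108, 0.124, 0.092), array([0.5232, 0.3525, 1.7705]))
```

```bash
python3 - <<'E'
import cv2,numpy as np
a=cv2.imread('pics/scene_fit.png');b=cv2.imread('pics/top_fit.png')
a=cv2.resize(a,None,fx=.65,fy=.65);b=cv2.resize(b,None,fx=.75,fy=.75)
W=max(a.shape[1],b.shape[1]);p=lambda i:cv2.copyMakeBorder(i,0,0,0,W-i.shape[1],0)
o=np.vstack([p(a),p(b)]);print(o.shape);cv2.imwrite('pics/fit.png',o)
from h import *
z=np.load('fit.npz')
for n,q in(('tote',z['tq']),('rack',z['rq'])):
    for x in(.069,.023,-.023,-.069):print(n,x,toW(q,[[x,0,0]]).round(4))
go(*toW(z['tq'],[[-.023,0,.30]])[0],z['tq'][2])
E
```

```text
(573, 600, 3)
tote 0.069 [[0.5102 0.4205 0.    ]]
tote 0.023 [[0.5188 0.3753 0.    ]]
tote -0.023 [[0.5274 0.3301 0.    ]]
tote -0.069 [[0.536  0.2849 0.    ]]
rack 0.069 [[ 0.4508 -0.071   0.    ]]
rack 0.023 [[ 0.446  -0.1168  0.    ]]
rack -0.023 [[ 0.4413 -0.1625  0.    ]]
rack -0.069 [[ 0.4365 -0.2083  0.    ]]
t 1.3 shift [ 0.6187 -0.6905 -0.0774] turn 0.266 q7 -0.09 tilt [ 0.  0. -1.]
```

View pics/fit.png

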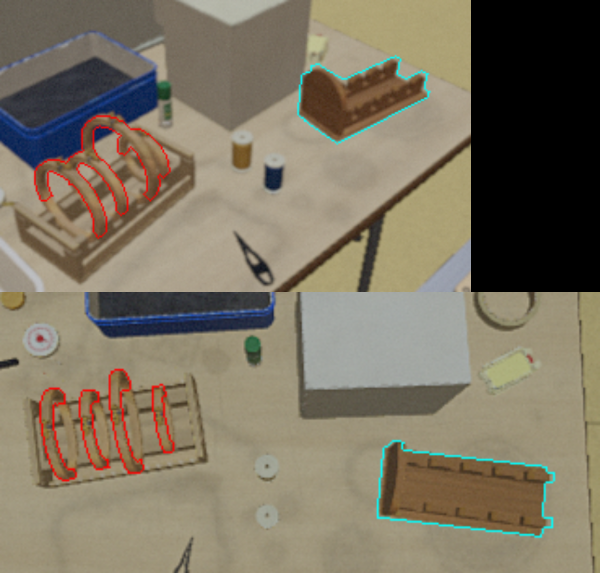

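The red (hoops) and cyan (rack) outlines both lie on their objects. The order from the far left (+y) end of the tote is 124, 108, 140, 92. I'll start with hoop_140.

```bash
R1='[[0,0,-0.077,0,0.04],[0,0,-0.077,0,0.04],[0.62,-0.69,-0.077,0.266,0.04],[0.62,-0.69,-0.077,0.266,0.04],[0.62,-0.69,-0.077,0.266,0.04],[0.62,-0.69,-0.077,0.266,0.04],[0.62,-0.69,-0.077,0.266,0.04],[0.62,-0.69,-0.077,0.266,0.04],[0.62,-0.69,-0.077,0.266,0.04],[0.62,-0.69,-0.077,0.266,0.04],[0.62,-0.69,-0.077,0.266,0.04],[0.62,-0.69,-0.077,0.266,0.04]]' ; unset R1
python3 -m jog '[[0,0,-0.077,0,0.04],[0,0,-0.077,0,0.04],[0.62,-0.69,-0.077,0.266,0.04],[0.62,-0.69,-0.077,0.266,0.04],[0.62,-0.69,-0.077,0.266,0.04],[0.62,-0.69,-0.077,0.266,0.04],[0.62,-0.69,-0.077,0.266,0.04],[0.62,-0.69,-0.077,0.266,0.04],[0.62,-0.69,-0.077,0.266,0.04],[0.62,-0.69,-0.077,0.266,0.04],[0.62,-0.69,-0.077,0.266,0.04],[0.62,-0.69,-0.077,0.266,0.04]]' 20
python3 -c "
from h import *
go(.5274,.3301,.30,1.7584)"
```

```text
time: 2.5
ee_pos: [0.4114, -0.0789, 0.2999]
eef_rot: [0.996, 0.094, 0.0, 0.0]
ft_force: [1.1, 0.2, 0.0]
width: 0.0401
grip_force: 0.0
t 2.5 shift [ 0.1903 -0.3802 -0.0004] turn 0.0 q7 -1.22 tilt [ 0.001  0.001 -1.   ]
```

```bash
python3 -m jog '[[0.19,-0.38,0,0,0.04],[0.19,-0.38,0,0,0.04],[0.19,-0.38,0,0,0.04],[0.19,-0.38,0,0,0.04],[0.19,-0.38,0,0,0.04],[0.19,-0.38,0,0,0.04],[0.19,-0.38,0,0,0.04],[0.19,-0.38,0,0,0.04],[0.19,-0.38,0,0,0.04],[0.19,-0.38,0,0,0.04],[0.19,-0.38,0,0,0.04]]'
python3 - <<'E'
from h import *
go(.5274,.3301,.20,1.7584)
d=r.camera('wrist');im=d['img'][:,:,::-1].copy();print(np.round(d['pose'],3).tolist())
z=np.load('fit.npz')
m=np.zeros((384,512),np.uint8)
for x,D in zip([.069,.023,-.023,-.069],z['perm']): ring(m,d,z['tq'],x,D)
cv2.drawContours(im,cv2.findContours(m,cv2.RETR_LIST,cv2.CHAIN_APPROX_NONE)[0],-1,(0,0,255),1)
cv2.imwrite('pics/w1.png',im)
E
```

```text
time: 3.6
ee_pos: [0.5268, 0.3281, 0.2992]
eef_rot: [0.996, 0.094, -0.0, 0.0]
ft_force: [0.1, -0.3, 0.4]
width: 0.0397
grip_force: 0.0
t 3.6 shift [ 0.001  -0.0018  0.0992] turn 0.001 q7 -2.23 tilt [-0.001 -0.    -1.   ]
[[0.186, -0.952, -0.243, 0.593], [-0.983, -0.18, -0.046, 0.34], [-0.0, 0.247, -0.969, 0.462], [0.0, 0.0, 0.0, 1.0]]
```

View pics/w1.png

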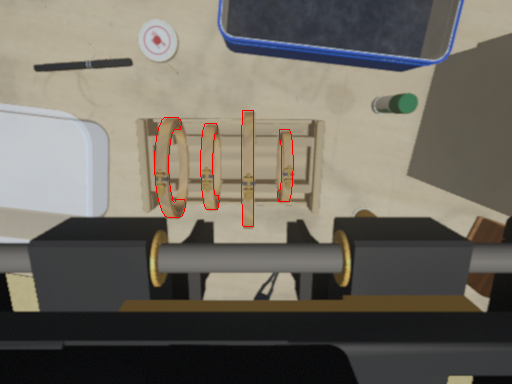

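The wrist view shows the fit outlines sitting on the hoops, with hoop_140 at (248,170) midway between the fingers. I'll descend and grip it.

```bash
python3 -m jog '[[0,0,0.05,0,0.032],[0,0,0.1,0,0.032],[0,0,0.13,0,0.032],[0,0,0.15,0,0.032],[0,0,0.171,0,0.032],[0,0,0.171,0,0.032],[0,0,0.171,0,0.032],[0,0,0.171,0,0],[0,0,0.171,0,0],[0,0,0.171,0,0],[0,0,0.171,0,0],[0,0,0.171,0,0]]' 20
python3 -c "
from h import *
go(.5274,.3301,.30,1.7584)"
```

```text
time: 4.85
ee_pos: [0.5272, 0.3281, 0.129]
eef_rot: [0.996, 0.094, 0.0, -0.0]
ft_force: [-0.4, 0.4, 2.6]
width: 0.0117
grip_force: 20.0
t 4.8 shift [ 0.0007 -0.002  -0.171 ] turn 0.0 q7 -2.29 tilt [ 0.001 -0.    -1.   ]
```

```bash
python3 -m jog '[[0,0,-0.03,0,0],[0,0,-0.07,0,0],[0,0,-0.12,0,0],[0,0,-0.171,0,0],[0,0,-0.171,0,0],[0,0,-0.171,0,0]]'
python3 -c "
from h import *
go(.43,.2,.30,1.6);go(.4508,-.071,.30,1.4672)"
```

```text
time: 5.45
ee_pos: [0.5272, 0.3283, 0.3004]
eef_rot: [0.996, 0.094, 0.001, -0.0]
ft_force: [-0.6, 0.1, -1.7]
width: 0.0117
grip_force: 20.0
t 5.5 shift [-1.195e-01  1.078e-01  1.000e-04] turn 0.159 q7 -2.23 tilt [ 0.002 -0.    -1.   ]
t 5.5 shift [-1.497e-01  3.779e-01 -1.000e-04] turn 0.292 q7 -2.23 tilt [ 0.002 -0.    -1.   ]
```

```bash
python3 -m jog '[[-0.04,0.03,0,0.05,0],[-0.08,0.065,0,0.1,0],[-0.12,0.1,0,0.16,0],[-0.125,0.15,0,0.2,0],[-0.13,0.2,0,0.24,0],[-0.135,0.25,0,0.292,0],[-0.14,0.3,0,0.292,0],[-0.145,0.34,0,0.292,0],[-0.15,0.378,0,0.292,0],[-0.15,0.378,0,0.292,0],[-0.15,0.378,0,0.292,0],[-0.15,0.378,0,0.292,0]]'
python3 - <<'E'
from h import *
go(.4508,-.071,.20,1.4672)
d=r.camera('wrist');im=d['img'][:,:,::-1].copy()
z=np.load('fit.npz')
m=boxes(d,z['rq'],RACK[:3])
cv2.drawContours(im,cv2.findContours(m,cv2.RETR_LIST,cv2.CHAIN_APPROX_NONE)[0],-1,(0,0,255),1)
for x in(.069,.023,-.023,-.069):
    for y in(-.038,-.026,.026,.038):
        u,v=proj(d,toW(z['rq'],[[x,y,.046]]))[0];cv2.circle(im,(int(round(u)),int(round(v))),2,(0,255,255),-1)
cv2.imwrite('pics/w2.png',cv2.resize(im,(800,600)))
E
```

```text
time: 6.65
ee_pos: [0.4499, -0.0703, 0.2987]
eef_rot: [0.999, -0.051, -0.001, -0.0]
ft_force: [-0.4, -0.7, 0.2]
width: 0.0117
grip_force: 20.0
t 6.7 shift [0.0011 0.0006 0.0987] turn 0.001 q7 -1.58 tilt [-0.001 -0.    -1.   ]
```

View pics/w2.png

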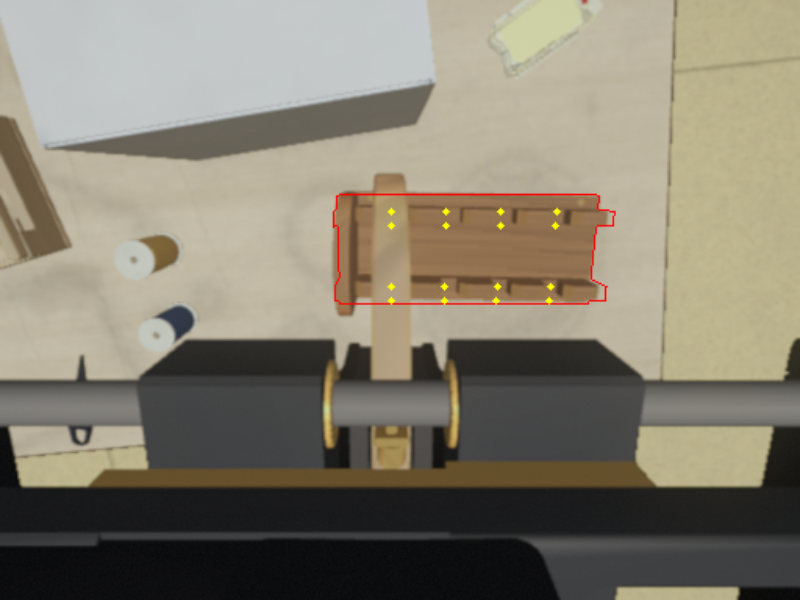

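The view shows the hoop over the backboard-end notch. My notch dots (446, 500, 556 on the top rail) lie just left of the dark notch marks, so I'll zoom in to check the offset.

```bash
python3 - <<'E'
from h import *
d=r.camera('wrist');im=d['img'][:,:,::-1][115:205,205:405]
im=cv2.resize(im,None,fx=4,fy=4,interpolation=cv2.INTER_CUBIC)
z=np.load('fit.npz')
for x in(.069,.023,-.023,-.069):
    for y in(-.026,.026):
        for dx,zz,c in((-.0145,.046,(0,255,0)),(.0145,.046,(0,255,0)),(-.0075,.02,(0,0,255)),(.0075,.02,(0,0,255))):
            u,v=proj(d,toW(z['rq'],[[x+dx,y,zz]]))[0];cv2.circle(im,(int((u+.5-205)*4),int((v+.5-115)*4)),3,c,-1)
cv2.imwrite('pics/w3.png',im)
E
```

```text
(no output)
```

View pics/w3.png

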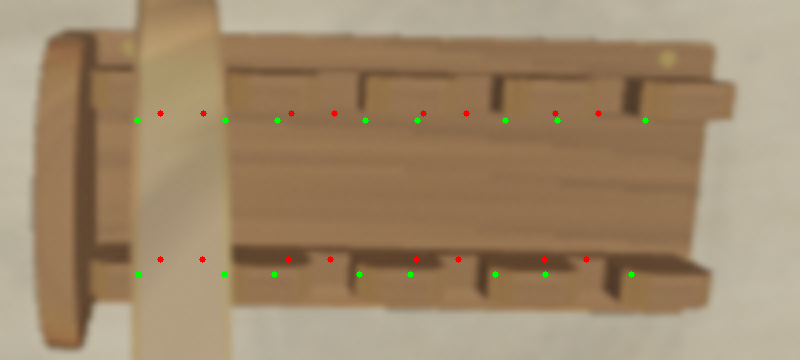

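```bash
python3 - <<'E'
from h import *
from scipy.optimize import least_squares
d=r.camera('wrist')
U=lambda u:np.array(u)/4+205-.5
V=lambda v:np.array(v)/4+115-.5
def res(q):
    e=[]
    for x,t,b,bl in((.023,358,350,308),(-.023,490,478,440),(-.069,624,605,None)):
        e.append(proj(d,toW(q,[[x-.0075,.026,.02]]))[0,0]-U(t));e.append(proj(d,toW(q,[[x-.0075,-.026,.02]]))[0,0]-U(b))
        if bl:e.append(proj(d,toW(q,[[x+.0075,-.026,.02]]))[0,0]-U(bl))
    for x,y,v in((.09,.026,106),(-.09,.026,119),(.09,-.026,262),(-.09,-.026,270)):
        e.append(proj(d,toW(q,[[x,y,.046]]))[0,1]-V(v))
    return e
z=dict(np.load('fit.npz'));o=least_squares(res,z['rq'],x_scale=[.01,.01,.1],loss='soft_l1');print(o.x.round(4),np.round(o.fun,1),np.round(np.array(res(o.x)),1))
np.savez('fit2.npz',tq=z['tq'],rq=o.x)
q=o.x
im=cv2.resize(d['img'][:,:,::-1][115:205,205:405],None,fx=4,fy=4,interpolation=cv2.INTER_CUBIC)
def pt(P,c):
    u,v=proj(d,toW(q,[P]))[0];cv2.circle(im,(int((u+.5-205)*4),int((v+.5-115)*4)),3,c,-1)
for x in(.069,.023,-.023,-.069):
    for y in(-.026,.026):
        for s in(-1,1):pt([x+s*.0145,y,.046],(0,255,0));pt([x+s*.0075,y,.02],(0,0,255))
for y in(-.05,.05):
    pt([-.1175,y,.0],(255,0,0));pt([.1175,y,0],(255,0,0));
pt([.1175,0,.112],(255,0,255));pt([.1035,0,.112],(255,0,255))
for y in(-.026,.026):pt([-.1175,y,.046],(255,255,0))
cv2.imwrite('pics/w4.png',im)
go(*toW(q,[[.069,0,.2]])[0],q[2])
E
```

```text
[ 0.4111 -0.1462  1.6078] [  1.7  -0.1  -0.1   0.1   0.1  -0.9  -1.8   0.9  73.2  52.5  -2.  -22.6] [  1.7  -0.1  -0.1   0.1   0.1  -0.9  -1.8   0.9  73.2  52.5  -2.  -22.6]
t 6.8 shift [-0.0407  0.011   0.0994] turn -0.139 q7 -1.58 tilt [-0.  0. -1.]
```

View pics/w4.png

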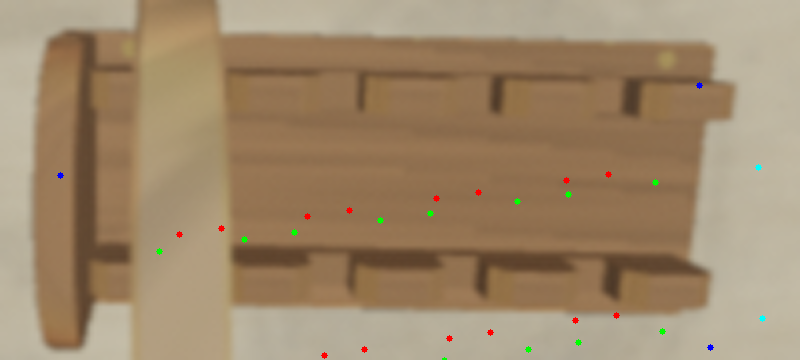

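I had the rack's y sign swapped (+y is towards the robot). Correcting that.

```bash
python3 - <<'E'
from h import *
from scipy.optimize import least_squares
d=r.camera('wrist')
U=lambda u:np.array(u)/4+205-.5
V=lambda v:np.array(v)/4+115-.5
def res(q):
    e=[]
    for x,t,b,bl in((.023,358,350,308),(-.023,490,478,440),(-.069,624,605,None)):
        e.append(proj(d,toW(q,[[x-.0075,-.026,.02]]))[0,0]-U(t));e.append(proj(d,toW(q,[[x-.0075,.026,.02]]))[0,0]-U(b))
        if bl:e.append(proj(d,toW(q,[[x+.0075,.026,.02]]))[0,0]-U(bl))
    for x,y,v in((.09,-.026,106),(-.09,-.026,119),(.09,.026,262),(-.09,.026,270)):
        e.append(proj(d,toW(q,[[x,y,.046]]))[0,1]-V(v))
    return e
z=dict(np.load('fit.npz'));o=least_squares(res,z['rq'],x_scale=[.01,.01,.1],loss='soft_l1');print(o.x.round(4),np.round(o.fun,1))
np.savez('fit2.npz',tq=z['tq'],rq=o.x)
q=o.x
im=cv2.resize(d['img'][:,:,::-1][115:205,205:405],None,fx=4,fy=4,interpolation=cv2.INTER_CUBIC)
def pt(P,c):
    u,v=proj(d,toW(q,[P]))[0];cv2.circle(im,(int((u+.5-205)*4),int((v+.5-115)*4)),3,c,-1)
for x in(.069,.023,-.023,-.069):
    for y in(-.026,.026):
        for s in(-1,1):pt([x+s*.0145,y,.046],(0,255,0));pt([x+s*.0075,y,.02],(0,0,255))
for y in(-.05,.05):
    pt([-.1175,y,.0],(255,0,0));pt([.1175,y,0],(255,0,0));
pt([.1175,0,.112],(255,0,255));pt([.1035,0,.112],(255,0,255))
for y in(-.026,.026):pt([-.1175,y,.046],(255,255,0))
cv2.imwrite('pics/w5.png',im)
go(*toW(q,[[.069,0,.2]])[0],q[2])
E
```

```text
[ 0.4459 -0.1479  1.4467] [ 0.1  0.2  0.2  0.1  0.2 -0.8 -0.5  0.4  0.1 -0.4 -0.2  0.5]
t 6.8 shift [0.0051 0.0083 0.0995] turn 0.022 q7 -1.58 tilt [-0.  0. -1.]
```

View pics/w5.png

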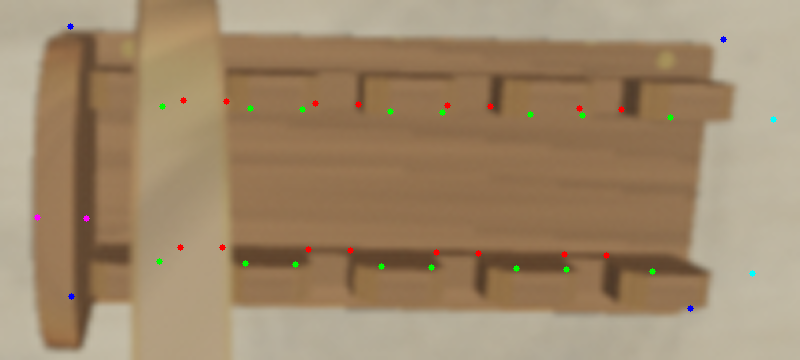

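All notch marks now agree within a pixel, and the backboard and base end match too. Rack pose is (0.446, -0.148, 1.447). Lowering hoop_140.

```bash
python3 -m jog '[[0.005,0.008,0,0.022,0],[0.005,0.008,0,0.022,0],[0.005,0.008,0.04,0.022,0],[0.005,0.008,0.08,0.022,0],[0.005,0.008,0.11,0.022,0],[0.005,0.008,0.13,0.022,0],[0.005,0.008,0.14,0.022,0],[0.005,0.008,0.15,0.022,0],[0.005,0.008,0.16,0.022,0],[0.005,0.008,0.165,0.022,0],[0.005,0.008,0.169,0.022,0],[0.005,0.008,0.169,0.022,0]]'
python3 -c "
from h import *
q=np.load('fit2.npz')['rq'];go(*toW(q,[[.069,0,.13]])[0],q[2])"
```

```text
time: 8.05
ee_pos: [0.4544, -0.08, 0.1304]
eef_rot: [0.998, -0.063, -0.0, 0.0]
ft_force: [-0.2, -0.2, -0.4]
width: 0.0117
grip_force: 20.0
t 8.1 shift [-0.     -0.0006  0.0004] turn -0.002 q7 -1.66 tilt [-0.  0. -1.]
```

```bash
python3 -m jog '[[0,0,0.002,0,0],[0,0,0.002,0,0]]'; python3 -m jog '[[0,0,0,0,0.03],[0,0,0,0,0.03],[0,0,0,0,0.03],[0,0,0,0,0.03],[0,0,-0.03,0,0.03],[0,0,-0.08,0,0.03],[0,0,-0.13,0,0.03],[0,0,-0.17,0,0.03],[0,0,-0.17,0,0.03]]'
python3 - <<'E'
from h import *
z=np.load('fit2.npz');tq=z['tq'];go(.43,.1,.30,1.6);go(*toW(tq,[[.069,0,.3]])[0],tq[2])
d=r.camera('wrist');im=d['img'][:,:,::-1].copy()
m=np.zeros((384,512),np.uint8);ring(m,d,z['rq'],.069,.14)
cv2.drawContours(im,cv2.findContours(m,cv2.RETR_LIST,cv2.CHAIN_APPROX_NONE)[0],-1,(0,0,255),1)
cv2.imwrite('pics/w6.png',im)
E
```

```text
time: 8.25
ee_pos: [0.455, -0.0801, 0.1293]
eef_rot: [0.998, -0.063, 0.001, 0.0]
ft_force: [-1.7, 0.1, 4.5]
width: 0.0115
grip_force: 20.0
time: 9.15
ee_pos: [0.4565, -0.0801, 0.3041]
eef_rot: [0.998, -0.063, 0.004, 0.001]
ft_force: [0.8, 0.4, -0.3]
width: 0.0299
grip_force: 0.0
t 9.2 shift [-0.049  -0.1753  0.0034] turn -0.155 q7 -1.59 tilt [ 0.008  0.001 -1.   ]
t 9.2 shift [-0.0097 -0.5034  0.0032] turn -0.314 q7 -1.59 tilt [ 0.008  0.001 -1.   ]
```

View pics/w6.png

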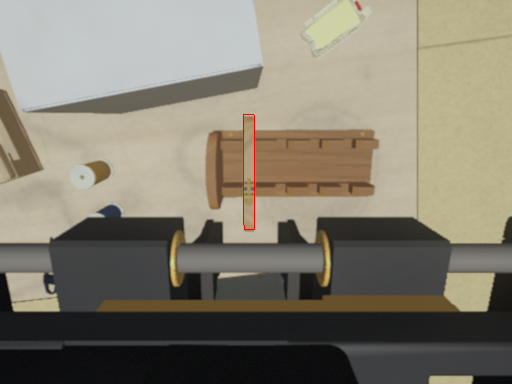

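hoop_140 matches its predicted seated outline at (249,172). Next is hoop_124 at the tote's far end.

```bash
python3 -m jog '[[-0.01,-0.503,0,-0.314,0.032],[-0.01,-0.503,0,-0.314,0.032],[-0.01,-0.503,0,-0.314,0.032],[-0.01,-0.503,0,-0.314,0.032],[-0.01,-0.503,0,-0.314,0.032],[-0.01,-0.503,0,-0.314,0.032],[-0.01,-0.503,0,-0.314,0.032],[-0.01,-0.503,0,-0.314,0.032],[-0.01,-0.503,0,-0.314,0.032],[-0.01,-0.503,0,-0.314,0.032],[-0.01,-0.503,0,-0.314,0.032],[-0.01,-0.503,0,-0.314,0.032]]'
python3 -c "
from h import *
q=np.load('fit2.npz')['tq'];go(*toW(q,[[.069,0,.112]])[0],q[2])"
```

```text
time: 10.4
ee_pos: [0.5062, 0.422, 0.2962]
eef_rot: [0.995, 0.096, -0.002, 0.0]
ft_force: [-0.3, -1.3, 1.0]
width: 0.0314
grip_force: 0.0
t 10.4 shift [0.0043 0.0022 0.1842] turn 0.004 q7 -2.38 tilt [-0.004  0.    -1.   ]
```

```bash
python3 -m jog '[[0.004,0.002,0.02,0,0.032],[0.004,0.002,0.06,0,0.032],[0.004,0.002,0.11,0,0.032],[0.004,0.002,0.15,0,0.032],[0.004,0.002,0.17,0,0.032],[0.004,0.002,0.184,0,0.032],[0.004,0.002,0.184,0,0.032],[0.004,0.002,0.184,0,0],[0.004,0.002,0.184,0,0],[0.004,0.002,0.184,0,0],[0.004,0.002,0.184,0,0],[0.004,0.002,0.184,0,0]]' 20
python3 -c "
from h import *
q=np.load('fit2.npz')['tq'];go(*toW(q,[[.069,0,.3]])[0],q[2])"
```

```text
time: 11.6
ee_pos: [0.5124, 0.4194, 0.1154]
eef_rot: [0.996, 0.094, 0.001, -0.0]
ft_force: [0.1, -0.0, 3.6]
width: 0.0119
grip_force: 20.0
t 11.6 shift [-0.0017 -0.0016 -0.1846] turn 0.0 q7 -2.44 tilt [ 0.001 -0.001 -1.   ]
```

```bash
python3 -m jog '[[0,0,-0.03,0,0],[0,0,-0.07,0,0],[0,0,-0.12,0,0],[0,0,-0.185,0,0],[0,0,-0.185,0,0],[0,0,-0.185,0,0]]'
python3 -c "
from h import *
q=np.load('fit2.npz')['rq'];go(.43,.22,.30,1.6);go(*toW(q,[[.023,0,.3]])[0],q[2])"
```

```text
time: 12.2
ee_pos: [0.5124, 0.42, 0.3023]
eef_rot: [0.996, 0.094, 0.002, -0.001]
ft_force: [-0.7, 0.2, -0.5]
width: 0.0119
grip_force: 20.0
t 12.2 shift [-0.1183  0.1811  0.0015] turn 0.159 q7 -2.37 tilt [ 0.004 -0.002 -1.   ]
t 12.2 shift [-0.1643  0.5236  0.0006] turn 0.312 q7 -2.37 tilt [ 0.004 -0.002 -1.   ]
```

```bash
python3 -m jog '[[-0.03,0.04,0,0.03,0],[-0.06,0.08,0,0.07,0],[-0.09,0.12,0,0.1,0],[-0.118,0.16,0,0.13,0],[-0.122,0.21,0,0.16,0],[-0.128,0.26,0,0.2,0],[-0.134,0.31,0,0.24,0],[-0.14,0.36,0,0.28,0],[-0.146,0.41,0,0.312,0],[-0.152,0.46,0,0.312,0],[-0.158,0.5,0,0.312,0],[-0.164,0.524,0,0.312,0]]'
python3 -c "
from h import *
q=np.load('fit2.npz')['rq'];go(*toW(q,[[.023,0,.1154]])[0],q[2])"
```

```text
time: 13.4
ee_pos: [0.4474, -0.1304, 0.2972]
eef_rot: [0.998, -0.064, -0.002, -0.0]
ft_force: [-0.2, 0.8, -1.9]
width: 0.0116
grip_force: 20.0
t 13.4 shift [ 0.0013 -0.0055  0.1818] turn -0.005 q7 -1.5 tilt [-0.003 -0.    -1.   ]
```

```bash
python3 -m jog '[[0,0,0,0,0],[0,0,0,0,0],[0,0,0,0,0]]'
python3 -c "
from h import *
q=np.load('fit2.npz')['rq'];go(*toW(q,[[.023,0,.1154]])[0],q[2])"
```

```text
time: 13.7
ee_pos: [0.4486, -0.1252, 0.2987]
eef_rot: [0.998, -0.061, -0.001, -0.0]
ft_force: [0.5, 0.4, -0.3]
width: 0.012
grip_force: 20.0
t 13.7 shift [ 0.0004 -0.      0.1833] turn 0.001 q7 -1.5 tilt [-0.001 -0.    -1.   ]
```

```bash
python3 -m jog '[[0,0,0.04,0,0],[0,0,0.08,0,0],[0,0,0.11,0,0],[0,0,0.13,0,0],[0,0,0.14,0,0],[0,0,0.15,0,0],[0,0,0.16,0,0],[0,0,0.17,0,0],[0,0,0.178,0,0],[0,0,0.182,0,0],[0,0,0.184,0,0],[0,0,0.185,0,0]]'
python3 -c "
from h import *
q=np.load('fit2.npz')['rq'];go(*toW(q,[[.023,0,.1154]])[0],q[2])"
```

```text
time: 14.9
ee_pos: [0.4498, -0.1265, 0.1154]
eef_rot: [0.998, -0.062, 0.001, 0.0]
ft_force: [0.6, 0.5, 7.6]
width: 0.0116
grip_force: 20.0
t 14.9 shift [-0.0012 -0.0013 -0.    ] turn -0.0 q7 -1.57 tilt [ 0.002  0.    -1.   ]
```

Seated with 7.6 N of contact. Releasing, then going back for hoop_108.

```bash
python3 -m jog '[[0,0,0,0,0.03],[0,0,0,0,0.03],[0,0,0,0,0.03],[0,0,0,0,0.03],[0,0,-0.03,0,0.03],[0,0,-0.08,0,0.03],[0,0,-0.13,0,0.03],[0,0,-0.184,0,0.03],[0,0,-0.184,0,0.03],[0,0,-0.184,0,0.03]]'
python3 - <<'E'
from h import *
z=np.load('fit2.npz');tq=z['tq'];go(*toW(tq,[[.023,0,.3]])[0],tq[2])
d=r.camera('wrist');im=d['img'][:,:,::-1].copy()
m=np.zeros((384,512),np.uint8);ring(m,d,z['rq'],.069,.14);ring(m,d,z['rq'],.023,.124)
cv2.drawContours(im,cv2.findContours(m,cv2.RETR_LIST,cv2.CHAIN_APPROX_NONE)[0],-1,(0,0,255),1)
cv2.imwrite('pics/w7.png',im[90:260,150:420])
E
```

```text
time: 15.9
ee_pos: [0.4494, -0.1265, 0.2998]
eef_rot: [0.998, -0.062, 0.001, 0.001]
ft_force: [0.8, 0.5, -1.0]
width: 0.0301
grip_force: 0.0
t 15.9 shift [ 0.0067 -0.5066 -0.0006] turn -0.312 q7 -1.5 tilt [ 0.003  0.001 -1.   ]
```

View pics/w7.png

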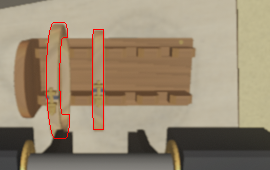

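Both hoops match their outlines, at about (60,80) and (98,80) in the crop. Going for hoop_108.

```bash
python3 -m jog '[[0.007,-0.507,0,-0.312,0.032],[0.007,-0.507,0,-0.312,0.032],[0.007,-0.507,0,-0.312,0.032],[0.007,-0.507,0,-0.312,0.032],[0.007,-0.507,0,-0.312,0.032],[0.007,-0.507,0,-0.312,0.032],[0.007,-0.507,0,-0.312,0.032],[0.007,-0.507,0,-0.312,0.032],[0.007,-0.507,0,-0.312,0.032],[0.007,-0.507,0,-0.312,0.032],[0.007,-0.507,0,-0.312,0.032],[0.007,-0.507,0,-0.312,0.032]]'
python3 -m jog '[[0,0,0,0,0.032],[0,0,0,0,0.032]]'
python3 -c "
from h import *
q=np.load('fit2.npz')['tq'];go(*toW(q,[[.023,0,.097]])[0],q[2])"
```

```text
time: 17.15
ee_pos: [0.5169, 0.3777, 0.2959]
eef_rot: [0.995, 0.096, -0.002, 0.0]
ft_force: [0.1, -1.0, -0.3]
width: 0.032
grip_force: 0.0
time: 17.35
ee_pos: [0.5193, 0.3738, 0.2984]
eef_rot: [0.996, 0.093, 0.0, 0.001]
ft_force: [-0.4, -0.2, 0.5]
width: 0.0322
grip_force: 0.0
t 17.4 shift [-0.0003 -0.0018  0.2014] turn -0.002 q7 -2.3 tilt [ 0.     0.001 -1.   ]
```

```bash
python3 -m jog '[[0,-0.002,0.05,0,0.032],[0,-0.002,0.1,0,0.032],[0,-0.002,0.15,0,0.032],[0,-0.002,0.18,0,0.032],[0,-0.002,0.202,0,0.032],[0,-0.002,0.202,0,0.032],[0,-0.002,0.202,0,0.032],[0,-0.002,0.202,0,0],[0,-0.002,0.202,0,0],[0,-0.002,0.202,0,0],[0,-0.002,0.202,0,0],[0,-0.002,0.202,0,0]]' 20
python3 -m jog '[[0,0,-0.03,0,0],[0,0,-0.07,0,0],[0,0,-0.12,0,0],[0,0,-0.17,0,0],[0,0,-0.202,0,0],[0,0,-0.202,0,0],[0,0,-0.202,0,0]]'
python3 -c "
from h import *
q=np.load('fit2.npz')['rq'];go(.43,.2,.30,1.6);go(*toW(q,[[-.023,0,.3]])[0],q[2])"
```

```text
time: 18.55
ee_pos: [0.5184, 0.3781, 0.0971]
eef_rot: [0.996, 0.094, 0.0, -0.0]
ft_force: [1.1, -0.1, 3.0]
width: 0.0117
grip_force: 20.0
time: 19.25
ee_pos: [0.5181, 0.378, 0.2986]
eef_rot: [0.996, 0.094, 0.0, -0.0]
ft_force: [1.0, -1.4, -1.5]
width: 0.0116
grip_force: 20.0
t 19.2 shift [-0.1199  0.1584 -0.0015] turn 0.159 q7 -2.31 tilt [ 0.001 -0.    -1.   ]
t 19.2 shift [-0.1763  0.525  -0.0016] turn 0.312 q7 -2.31 tilt [ 0.001 -0.    -1.   ]
```

```bash
python3 -m jog '[[-0.03,0.04,0,0.04,0],[-0.06,0.08,0,0.08,0],[-0.09,0.12,0,0.12,0],[-0.12,0.158,0,0.16,0],[-0.128,0.207,0,0.2,0],[-0.136,0.256,0,0.24,0],[-0.144,0.305,0,0.28,0],[-0.152,0.354,0,0.312,0],[-0.16,0.403,0,0.312,0],[-0.167,0.45,0,0.312,0],[-0.172,0.49,0,0.312,0],[-0.176,0.525,-0.002,0.312,0]]'
python3 -m jog '[[0,0,0,0,0],[0,0,0,0,0],[0,0,0,0,0]]'
python3 -c "
from h import *
q=np.load('fit2.npz')['rq'];go(*toW(q,[[-.023,0,.0971]])[0],q[2])"
```

```text
time: 20.45
ee_pos: [0.4419, -0.1734, 0.2985]
eef_rot: [0.998, -0.063, -0.002, -0.0]
ft_force: [0.8, 0.3, 0.4]
width: 0.012
grip_force: 20.0
time: 20.75
ee_pos: [0.4431, -0.1697, 0.2996]
eef_rot: [0.998, -0.061, -0.001, -0.0]
ft_force: [-0.0, -0.7, -0.4]
width: 0.0119
grip_force: 20.0
t 20.8 shift [0.0004 0.0012 0.2025] turn 0.001 q7 -1.42 tilt [-0.001 -0.001 -1.   ]
```

```bash
python3 -m jog '[[0,0.001,0.04,0,0],[0,0.001,0.09,0,0],[0,0.001,0.12,0,0],[0,0.001,0.14,0,0],[0,0.001,0.155,0,0],[0,0.001,0.165,0,0],[0,0.001,0.175,0,0],[0,0.001,0.185,0,0],[0,0.001,0.194,0,0],[0,0.001,0.2,0,0],[0,0.001,0.202,0,0],[0,0.001,0.203,0,0]]'
python3 -c "
from h import *
q=np.load('fit2.npz')['rq'];go(*toW(q,[[-.023,0,.0971]])[0],q[2])"
```

```text
time: 21.95
ee_pos: [0.4432, -0.1715, 0.0974]
eef_rot: [0.998, -0.062, -0.0, -0.0]
ft_force: [-0.1, 2.2, 0.4]
width: 0.0116
grip_force: 20.0
t 21.9 shift [-0.0002 -0.0008  0.0003] turn 0.0 q7 -1.48 tilt [-0. -0. -1.]
```

```bash
python3 -m jog '[[0,0,0.001,0,0],[0,0,0.001,0,0],[0,0,0.001,0,0.03],[0,0,0.001,0,0.03],[0,0,0.001,0,0.03],[0,0,0.001,0,0.03],[0,0,-0.03,0,0.03],[0,0,-0.08,0,0.03],[0,0,-0.13,0,0.03],[0,0,-0.18,0,0.03],[0,0,-0.202,0,0.03],[0,0,-0.202,0,0.03]]'
python3 -c "
from h import *
z=np.load('fit2.npz');tq=z['tq'];go(*toW(tq,[[-.069,0,.3]])[0],tq[2])"
```

```text
time: 23.15
ee_pos: [0.4446, -0.1723, 0.3032]
eef_rot: [0.998, -0.062, 0.003, 0.001]
ft_force: [-0.3, 0.6, -0.7]
width: 0.0298
grip_force: 0.0
t 23.1 shift [ 0.034  -0.465   0.0024] turn -0.312 q7 -1.41 tilt [ 0.006  0.002 -1.   ]
```

```bash
python3 -m jog '[[0.034,-0.465,0,-0.312,0.032],[0.034,-0.465,0,-0.312,0.032],[0.034,-0.465,0,-0.312,0.032],[0.034,-0.465,0,-0.312,0.032],[0.034,-0.465,0,-0.312,0.032],[0.034,-0.465,0,-0.312,0.032],[0.034,-0.465,0,-0.312,0.032],[0.034,-0.465,0,-0.312,0.032],[0.034,-0.465,0,-0.312,0.032],[0.034,-0.465,0,-0.312,0.032],[0.034,-0.465,0,-0.312,0.032],[0.034,-0.465,0,-0.312,0.032]]'
python3 -m jog '[[0,0,0,0,0.032],[0,0,0,0,0.032]]'
python3 - <<'E'
from h import *
z=np.load('fit2.npz');q=z['tq'];go(*toW(q,[[-.069,0,.081]])[0],q[2])
o=[]
for c,(y0,y1,x0,x1) in(('wrist',(90,260,100,420)),('top',(150,290,100,420))):
    d=r.camera(c);im=d['img'][:,:,::-1].copy()
    m=np.zeros((384,512),np.uint8);ring(m,d,q,-.069,.092)
    for x,D in((.069,.14),(.023,.124),(-.023,.108)):ring(m,d,z['rq'],x,D)
    cv2.drawContours(im,cv2.findContours(m,cv2.RETR_LIST,cv2.CHAIN_APPROX_NONE)[0],-1,(0,0,255),1)
    o.append(cv2.resize(im[y0:y1,x0:x1],None,fx=1.8,fy=1.8))
cv2.imwrite('pics/w8.png',np.vstack(o))
E
```

```text
time: 24.35
ee_pos: [0.5343, 0.285, 0.2984]
eef_rot: [0.996, 0.094, -0.001, 0.0]
ft_force: [-0.7, -0.7, 0.5]
width: 0.0319
grip_force: 0.0
time: 24.55
ee_pos: [0.5349, 0.2838, 0.2996]
eef_rot: [0.996, 0.093, 0.0, 0.0]
ft_force: [0.1, 1.1, -0.1]
width: 0.0319
grip_force: 0.0
t 24.6 shift [ 0.0011 -0.0011  0.2186] turn -0.002 q7 -2.13 tilt [ 0.     0.001 -1.   ]
```

View pics/w8.png

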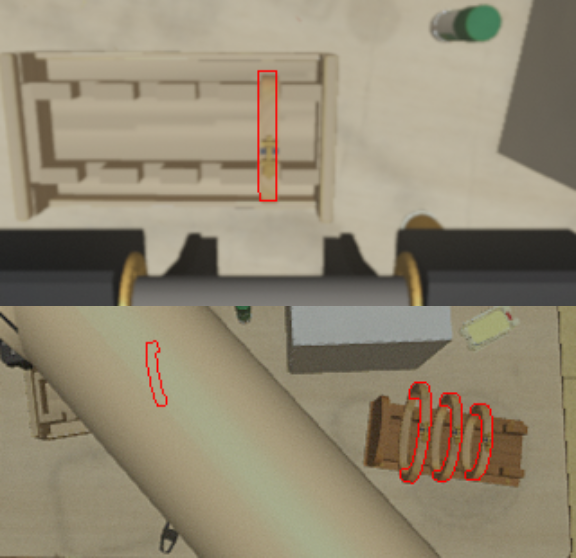

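Three hoops are in the rack on their outlines, and hoop_92 is at (268,135) under the fingers. Gripping it.

```bash
python3 -m jog '[[0.001,-0.001,0.05,0,0.032],[0.001,-0.001,0.1,0,0.032],[0.001,-0.001,0.15,0,0.032],[0.001,-0.001,0.19,0,0.032],[0.001,-0.001,0.218,0,0.032],[0.001,-0.001,0.218,0,0.032],[0.001,-0.001,0.218,0,0.032],[0.001,-0.001,0.218,0,0],[0.001,-0.001,0.218,0,0],[0.001,-0.001,0.218,0,0],[0.001,-0.001,0.218,0,0],[0.001,-0.001,0.218,0,0]]' 20
python3 -m jog '[[0,0,-0.03,0,0],[0,0,-0.07,0,0],[0,0,-0.12,0,0],[0,0,-0.17,0,0],[0,0,-0.218,0,0],[0,0,-0.218,0,0],[0,0,-0.218,0,0]]'
python3 -c "
from h import *
q=np.load('fit2.npz')['rq'];go(.43,.18,.30,1.6);go(*toW(q,[[-.069,0,.3]])[0],q[2])"
```

```text
time: 25.85
ee_pos: [0.5358, 0.2869, 0.0823]
eef_rot: [0.996, 0.094, 0.001, -0.0]
ft_force: [-0.6, 0.2, 3.7]
width: 0.012
grip_force: 20.0
time: 26.55
ee_pos: [0.5355, 0.2869, 0.3002]
eef_rot: [0.996, 0.094, 0.001, -0.0]
ft_force: [0.1, -0.4, -1.2]
width: 0.0115
grip_force: 20.0
t 26.6 shift [-0.1236  0.0853 -0.    ] turn 0.159 q7 -2.14 tilt [ 0.002 -0.    -1.   ]
t 26.6 shift [-1.904e-01  4.760e-01 -2.000e-04] turn 0.312 q7 -2.14 tilt [ 0.002 -0.    -1.   ]
```

```bash
python3 -m jog '[[-0.04,0.028,0,0.05,0],[-0.08,0.056,0,0.1,0],[-0.124,0.085,0,0.16,0],[-0.132,0.134,0,0.2,0],[-0.14,0.183,0,0.24,0],[-0.148,0.232,0,0.28,0],[-0.157,0.281,0,0.312,0],[-0.165,0.33,0,0.312,0],[-0.173,0.379,0,0.312,0],[-0.181,0.42,0,0.312,0],[-0.186,0.45,0,0.312,0],[-0.19,0.476,0,0.312,0]]'
python3 -m jog '[[0,0,0,0,0],[0,0,0,0,0],[0,0,0,0,0]]'
python3 -c "
from h import *
q=np.load('fit2.npz')['rq'];go(*toW(q,[[-.069,0,.0823]])[0],q[2])"
```

```text
time: 27.75
ee_pos: [0.4362, -0.2186, 0.2974]
eef_rot: [0.998, -0.063, -0.002, -0.001]
ft_force: [0.6, -0.4, -0.4]
width: 0.0115
grip_force: 20.0
time: 28.05
ee_pos: [0.4374, -0.2154, 0.2988]
eef_rot: [0.998, -0.061, -0.001, -0.0]
ft_force: [0.5, 0.3, -0.4]
width: 0.012
grip_force: 20.0
t 28.1 shift [0.0004 0.0011 0.2165] turn 0.001 q7 -1.33 tilt [-0.001 -0.001 -1.   ]
```

```bash
python3 -m jog '[[0,0.001,0.04,0,0],[0,0.001,0.09,0,0],[0,0.001,0.13,0,0],[0,0.001,0.155,0,0],[0,0.001,0.17,0,0],[0,0.001,0.18,0,0],[0,0.001,0.19,0,0],[0,0.001,0.2,0,0],[0,0.001,0.208,0,0],[0,0.001,0.214,0,0],[0,0.001,0.217,0,0],[0,0.001,0.218,0,0]]'
python3 -m jog '[[0,0,0,0,0],[0,0,0,0,0]]'
```

```text
time: 29.25
ee_pos: [0.438, -0.2173, 0.0819]
eef_rot: [0.998, -0.062, 0.0, -0.0]
ft_force: [-0.3, 2.2, 7.2]
width: 0.0117
grip_force: 20.0
time: 29.45
ee_pos: [0.438, -0.2174, 0.082]
eef_rot: [0.998, -0.062, 0.001, 0.0]
ft_force: [1.4, 2.5, 4.4]
width: 0.0114
grip_force: 20.0
```

Seated. Releasing, lifting and checking.

```bash
python3 -m jog '[[0,0,0,0,0.03],[0,0,0,0,0.03],[0,0,0,0,0.03],[0,0,0,0,0.03],[0,0,-0.03,0,0.03],[0,0,-0.08,0,0.03],[0,0,-0.13,0,0.03],[0,0,-0.18,0,0.03],[0,0,-0.218,0,0.03],[0,0,-0.218,0,0.03],[0,0,-0.218,0,0.03]]'
python3 - <<'E'
from h import *
z=np.load('fit2.npz');o=[]
for c,(y0,y1,x0,x1) in(('wrist',(90,250,100,420)),('scene',(130,300,110,430))):
    d=r.camera(c);im=d['img'][:,:,::-1].copy()
    m=np.zeros((384,512),np.uint8)
    for x,D in((.069,.14),(.023,.124),(-.023,.108),(-.069,.092)):ring(m,d,z['rq'],x,D)
    cv2.drawContours(im,cv2.findContours(m,cv2.RETR_LIST,cv2.CHAIN_APPROX_NONE)[0],-1,(0,0,255),1)
    o.append(cv2.resize(im[y0:y1,x0:x1],None,fx=1.8,fy=1.8))
cv2.imwrite('pics/w9.png',np.vstack(o))
E
```

```text
time: 30.55
ee_pos: [0.4375, -0.2177, 0.2999]
eef_rot: [0.998, -0.062, 0.001, 0.0]
ft_force: [0.9, -0.4, -1.6]
width: 0.0301
grip_force: 0.0
```

View pics/w9.png

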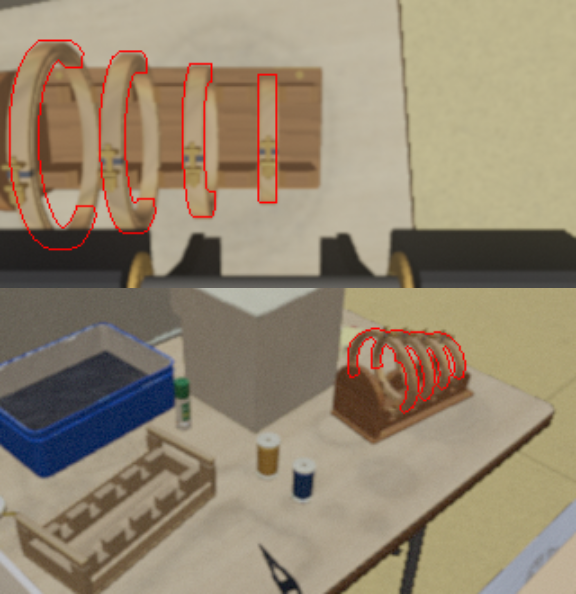

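All four hoops match their seated outlines, largest at the backboard. The glue stick at (182,400) and the spools at (267,455) and (302,480) are still standing in place, so I'm handing in.

```bash
python3 -c "
from bench import r
print(r.close_job())"
```

```text
the job is handed in; nothing more can be done
None
```

All four hoops are seated in the rack in order 140, 124, 108, 92 mm from the backboard, with the glue stick and spools untouched, and the job is handed in at about 31 s of robot time; the hand-in returned no verdict.

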